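# Daily check of the packing scale

### The job

The packing scale is due its daily check. First zero the empty scale by pressing its round key right down. Then slide the wooden lid up the slope along its grooves until it comes clear of the weight case, lay it flat on the bench with its grip bar up, lift the larger of the two steel weights out of its well and set it gently, upright, in the middle of the scale's pan. Leave the smaller weight in the case and the other things on the bench where they are.

Things in the scene. Friction and masses are not known exactly. Their poses are not given: they have to be found in the camera images.
- weight_case: Wooden case, fixed, leaning back 30 deg with its top facing the robot. Its frame leans too: x up the slope (away from the robot), y across, z out of the case; origin at the centre of its underside, 51 mm over the bench. Outside 136 (x) by 116 (y) by 88 (z). Lid grooves run along x in both side walls; the cheeks over them (z 82 to 88) leave a mouth 92 wide. Nothing here moves
- case_stand: Grey sheet-metal stand under the case, fixed on the bench, 104 wide. Upright frame, origin on the bench below the case's origin. The case's lower end wall is full height and stops the lid; its upper end wall is 72.5 high and the lid leaves over it, up the slope
- large_well (a point): Mouth of the larger weight's round well, 26 deep along the case's z, about 1 mm loose all round, in the solid floor of the case's cavity. Case frame x -26, y 0, z 34. The cavity over the floor is 112 (x) by 92 (y); the smaller weight's well is at x +24, y 0
- lid: Loose wooden lid, plate 122 (x) by 102 (y) by 6 thick, 0.07 to 0.12 kg. Origin at the centre of its underside; x up the slope, z out of its upper face. Shut at the start: origin at x +5, z 73.5 in the case frame, in the grooves with 1 to 2.5 mm play. After sliding 125 along the case's +x it is clear of the grooves and only the gripper holds it. Friction about 1 N
- lid_pull (a point): Grip bar of the lid: wooden bar across the middle of its upper face, 12 thick (lid x) by 56 long (lid y), standing 18 above the plate. This point is the centre of the bar, 16 above the lid's underside and 8 below the bar's top
- large_weight: Larger steel check weight, loose, 0.5 kg, a turned cylinder with a knob on a neck, standing in the case's lower well, so leaning 30 deg with the case. Body 40 diameter by 40 high, neck 16 diameter by 8, knob 26 diameter by 14; 62 high in all. Origin at the centre of its underside, z toward the knob
- large_weight_knob (a point): Centre of the larger weight's knob, 55 above its underside, 7 below its top, 18 below the plane of the case's rim while in its well. Across the case (y) 33 is free on each side of the knob for a finger; along x the lower end wall and the smaller weight are nearer
- small_weight: Smaller steel check weight, loose, 0.2 kg, body 28 diameter, 49 high in all, knob 18 diameter, standing in the case's upper well. It stays there. Origin at the centre of its underside, z toward the knob
- scale: Bench scale, fixed, housing 250 (x) by 210 (y), white, with a key panel along its front (-x) edge. Origin on the bench under its centre. The bench between the weight case and the scale is kept free for the lid; either may be on the left
- pan_center (a point): Middle of the upper face of the scale's rectangular steel pan (176 by 200), 64 above the bench when empty
- pan (a joint): How far the pan has sunk, m: 0 empty, 0.002 under the larger weight, 0.010 at its stop; 2.5 N per mm. More than 0.008 overloads the scale
- zero_key (a joint): How far the round key is pressed, m: 0 released, 0.004 right down; a spring returns it, about 3 N when right down
- zero_key_top (a point): Centre of the top of the scale's one round white key, 18 diameter, on the front panel to the right of the display, standing 7 proud of the panel, its top 53 above the bench; it is pressed straight down
- tape_measure: Bystander: yellow tape measure 64 by 75 by 37 high, loose, lying beyond the work. Origin at the centre of its underside
- stapler: Bystander: red desk stapler 135 by 34 by 51 high, loose, on the robot's side of the work. Origin at the centre of its underside

How it is judged:
By the outcome, as a careful person would: the job done as asked, in the order asked, and still so for the second after the job is handed in, with the robot touching nothing.
It also fails if it takes over 64 s, if anything falls off the work surface, if the arm or the gripper's body presses on something with over 40 N, if the wrist force passes 120 N, or if a joint passes its speed limit or range.

### The arm

A 7-joint arm with a two-finger parallel gripper is mounted at the origin on the work surface; the furniture and walls round the work are solid. World frame = base frame: x ahead of the robot, y to its left, z up, the work surface at z = 0. Lengths are in mm, angles in rad, forces in N, time in s.
With the tool pointing down it reaches from about 425 to 950 mm from the base axis. Payload 16.7 kg.
Tool frame: the origin (TCP) lies midway between the tips of the shut fingers; the grasp point (between the pads) lies 19 mm behind it (robot.grasp_offset is the distance from the TCP to the grasp point, in mm); z points along the fingers, y is the line along which they close (so a half turn about z gives the same grasp; the last joint's range is limited). The gripper opens to 94 mm and grips with 3 to 60 N. Pads are 16 mm wide; open, the fingers measure 119 mm over their backs; the gripper's body (75 mm by 177 mm) begins 78 mm behind the grasp point.
Start: joints at [-1.333, 0.426, 0.074, 1.606, -0.034, 1.111, -0.067], TCP at [255.254, 624.836, 205.467] pointing down, gripper open.
Joint ranges: [-2.85, 2.85], [-0.5, 2.14], [-1.23, 1.37], [0.21, 2.46], [-1.02, 4.16], [0.16, 2.05], [-2.73, 2.73]. Speed limits (rad/s): [1.89, 1.89, 2.39, 2.39, 3.01, 3.01, 3.01].

### API

Orientations are given as a rotation vector (axis times angle).
In Python, from station import telemetry, imaging, robot, models gives the robot as it stands.
- The arm moves only by the shell command python3 -m inch 'ROWS' [FORCE]. ROWS is JSON, a list of rows, each a list of 5 numbers: the shift along the tool's x, y, z each as a share of 0.4 m, from -1 to 1, then the turn about the tool's z as a share of 0.5 rad, from -1 to 1, then the closure, from 0 (fully open) to 1 (shut). In form: [[x, y, z, spin, gripper], ...]. A call has 1 to 20 rows; each row is the pose to reach, as a shift and turn from the pose commanded when the call began, along the tool's axes at that moment; what a row does not reach only later rows make up. A row lasts 1/12 s, in which the tool goes at most 41.7 mm and 7.16 degrees, less where a joint would pass 70% of its speed; a pose out of reach is approached as far as the arm can. A call with a number of a shift or a turn outside -1 to 1 is refused whole. A call with a gripper value outside its range is refused whole. The fingers move at their own pace and stop on an object; FORCE is the grip in N (left out, the last holds). Time passes only in rows, so rows that repeat a pose let the fingers close. It gives the time, the measured TCP pose, the force, the opening and the grip force at its end, in the units of the state.
- telemetry.get_state(): the state, without advancing time (a new reading comes with each control period).
- imaging.camera(name): name is "scene" or "top"; returns a dict with "pixels" (384x512x3 uint8, blue, green, red), "z_map" (384x512 float32, mm along the optical axis (not along the pixel's ray), 0 where there is no reading), "fx", "fy", "cx", "cy" (pixels), "cam_to_world" (4x4, takes a point from camera to world coordinates). Camera axes: x right, y down, z forward; pixel columns grow to the right and rows downward; lengths in mm; the calibration is good to about 2 mm. A picture is of the moment at which its call begins.
- robot.finish_job(): hands the job in; it is judged then, once.
Trained networks look in a picture, given as the dict that the camera call returned (one of the last four; its "shot" number tells which), for a name from the list of things; names that differ only in an ending like _2 or _b are one class to them, and where a whole thing is asked for, a point or a joint stands for the part that bears it (a point fixed in the world has none). Each returns a list of dicts, best first, with "score" (0 to 1); they miss things now and then, are a little off and sometimes report something else, mostly with a low value. They report only what shows in the picture. A call takes as long as a camera call.
- models.look_for(name, picture): "point" ([x, y, z] in mm, in world coordinates, good to about 4 mm: the middle of the surface that is visible of it).
The state is a dict: "time": time; "joints": joint angles; "joint_velocities": joint speeds; "effort": joint torques, N m; "tcp_pos": TCP position; "orientation": TCP orientation; "ft_force": force on the tool from outside, world axes, zero at the start; "moment": the same for the moment, N m; "grip_width": finger opening in mm; "gripper_force": force on a finger pad.
Only numpy, scipy, OpenCV 4.12 (cv2) and the standard library are available. Lean on these libraries where they do the work, as an engineer would, in place of code of your own. Each camera call takes 0.05 s, during which the arm holds its last target. There are 200 camera calls.

## Working session

There is one attempt and no reset: what is moved stays moved. The work goes in short steps, Python scripts to look and compute and a shell command to move; the robot and the scene stay as the last step left them, time stands still between calls to the robot, and variables do not carry over. Pictures are saved under pics/ and viewed, at most 10 in all, crops included, and the job is handed in when it is done.

```bash
mkdir -p pics; ls; cat > h.py <<'E'
import numpy as np, cv2
from scipy.spatial.transform import Rotation as R
from station import telemetry, imaging, robot, models
def cloud(p):
    z=p["z_map"]; v,u=np.indices(z.shape)
    P=np.stack([(u-p["cx"])/p["fx"]*z,(v-p["cy"])/p["fy"]*z,z],-1)
    T=np.array(p["cam_to_world"]); W=P@T[:3,:3].T+T[:3,3]; W[z==0]=np.nan
    return W
E
python3 - <<'E'
from h import *
np.set_printoptions(precision=1,suppress=True)
ims=[]
for c in ("scene","top"):
    p=imaging.camera(c); ims.append(p["pixels"]); np.save(c+"W.npy",cloud(p)); cv2.imwrite(c+".png",p["pixels"])
    cv2.imwrite(f"pics/{c}0.png",p["pixels"])
    print(c,np.array(p["cam_to_world"])[:3,3])
    for n in ("weight_case","lid","lid_pull","scale","pan_center","zero_key_top","tape_measure","stapler","case_stand"):
        print(n,[(np.array(d["point"]),round(d["score"],2)) for d in models.look_for(n,p)[:2]])
s=telemetry.get_state(); print(s); print(R.from_rotvec(s["orientation"]).as_matrix(), robot.grasp_offset)
E
```

```text
pics
scene [  95.1 -823.4  509.2]
weight_case [(array([484.5, 212.9,  93.6]), 0.76)]
lid [(array([469.8, 281.3, 129.3]), 0.61)]
lid_pull [(array([471.7, 277.2, 128.5]), 0.84)]
scale [(array([ 534.4, -263.7,   52.7]), 0.89)]
pan_center [(array([ 587.6, -239.8,   63.9]), 0.73)]
zero_key_top [(array([ 470.6, -292.2,   52.5]), 0.55)]
tape_measure [(array([691.6, -27.4,  32.4]), 0.93)]
stapler [(array([372.9, -50. ,  36.3]), 0.6)]
case_stand [(array([494.5, 217.1,  78.3]), 0.83)]
top [ 344.5    2.2 1025.2]
weight_case [(array([497.2, 240.4, 112.4]), 0.71), (array([ 594.9, -219.2,   66.3]), 0.66)]
lid [(array([475.6, 270.6, 132.6]), 0.55)]
lid_pull [(array([480.2, 273.8, 126.5]), 0.56)]
scale [(array([ 557.4, -213.1,   62.3]), 0.93)]
pan_center [(array([ 593.3, -214. ,   64.5]), 0.96)]
zero_key_top []
tape_measure [(array([703.8, -21.6,  34. ]), 0.71), (array([ 597.1, -218.1,   66.3]), 0.44)]
stapler [(array([382.5, -32.6,  44.5]), 0.92)]
case_stand [(array([499.9, 235.8, 107.6]), 0.82)]
{'time': 1.0, 'joints': array([-1.3,  0.4,  0.1,  1.6, -0. ,  1.1, -0.1]), 'joint_velocities': array([-0., -0.,  0., -0.,  0.,  0., -0.]), 'effort': array([  0. , -93.6,   3.7, -45.5,  -0. ,   0. ,   0. ]), 'tcp_pos': array([255.3, 624.8, 205.5]), 'orientation': array([-0.6, -3.1,  0. ]), 'ft_force': array([-0.3,  0.7,  0. ]), 'moment': array([ 0., -0., -0.]), 'gripper_force': 0.0, 'grip_width': 94.00654149491137}
[[-0.9  0.4 -0. ]
 [ 0.4  0.9 -0. ]
 [ 0.  -0.  -1. ]] 18.8
```

View pictures.

View pics/top0.png

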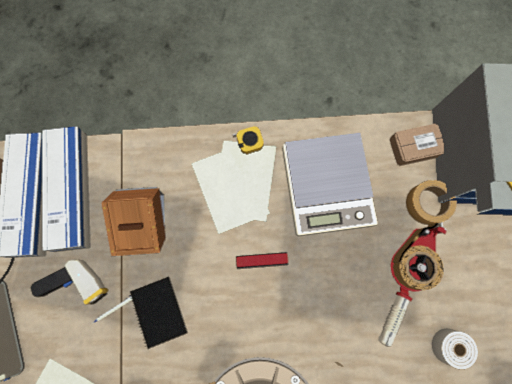

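View pics/scene0.png

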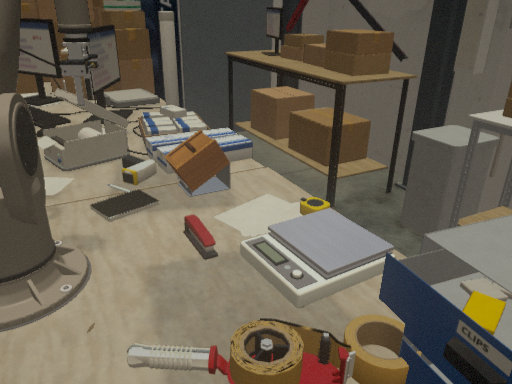

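```bash
cat > m.py <<'E'
from h import *
np.set_printoptions(precision=2,suppress=True)
W=np.load("topW.npy"); im=cv2.imread("top.png")
def box(m):
    (c,s,a)=cv2.minAreaRect(W[m][:,:2].astype(np.float32)); return np.array(c),s,a
u=np.indices(W.shape[:2])[1]; v=np.indices(W.shape[:2])[0]
x,y,z=np.moveaxis(W,-1,0)
reg=(u>278)&(u<385)&(v>128)&(v<240)
m=reg&(z>60)&(z<70)&(x>495); print("pan",box(m),np.nanmedian(z[m]),m.sum())
m=reg&(z>25); print("scale",box(m))
k=reg&(abs(u-360)<7)&(abs(v-215)<7); print("key z",np.round(z[209:222,353:368]).astype(float))
kk=k&(z>50); print("key",np.nanmean(W[kk],0),kk.sum())
# case: plane facing robot
reg=(u>95)&(u<172)&(v>180)&(v<262)&(z>30)
P=W[reg]
best=None
rng=np.random.default_rng(0)
for psi in np.radians(np.arange(-40,40.1,.5)):
    n=np.array([-.5*np.cos(psi),-.5*np.sin(psi),np.cos(np.pi/6)])
    h=np.histogram(P@n,bins=np.arange(-400,100,1.5)); i=h[0].max()
    if best is None or i>best[0]: best=(i,np.degrees(psi),h[1][h[0].argmax()])
print("plane",best)
psi=np.radians(best[1])
E
python3 m.py
```

```text
pan (array([ 598.27, -221.4 ]), (176.6811065673828, 200.85118103027344), 3.75691819190979) 63.224140718199976 4916
scale (array([ 565.26, -222.9 ]), (248.5060577392578, 209.65731811523438), 3.6365857124328613)
key z [[46. 48. 46. 44. 44. 45. 45. 43. 44. 43. 46. 46. 46. 45. 41.]
 [43. 47. 45. 44. 45. 43. 44. 45. 47. 45. 47. 45. 40. 46. 45.]
 [45. 49. 44. 47. 47. 46. 46. 44. 43. 45. 45. 44. 43. 46. 45.]
 [45. 44. 45. 47. 43. 48. 57. 52. 50. 46. 45. 45. 43. 44. 44.]
 [46. 45. 45. 41. 50. 52. 52. 51. 53. 54. 47. 43. 48. 45. 46.]
 [46. 48. 46. 49. 52. 50. 55. 52. 49. 52. 49. 44. 42. 46. 42.]
 [48. 45. 45. 48. 52. 51. 54. 53. 53. 52. 54. 47. 48. 45. 45.]
 [46. 46. 45. 46. 55. 55. 55. 56. 53. 54. 51. 43. 47. 45. 45.]
 [46. 46. 43. 46. 49. 48. 53. 52. 52. 52. 47. 46. 44. 43. 46.]
 [42. 45. 46. 44. 45. 46. 54. 50. 49. 48. 50. 43. 44. 44. 44.]
 [44. 45. 47. 47. 42. 43. 49. 46. 49. 47. 45. 46. 45. 46. 44.]
 [43. 43. 47. 46. 44. 43. 44. 46. 45. 43. 43. 44. 44. 44. 46.]
 [49. 43. 47. 46. 48. 45. 47. 46. 43. 47. 47. 47. 49. 44. 47.]]
key [ 474.76 -289.53   52.77] 34
plane (np.int64(680), np.float64(-1.5000000000000002), np.float64(-131.5))
```

```bash
cat >> m.py <<'E'
from scipy.optimize import minimize
Bx=[(-68,67,-58,58,0,79.5),(-68,68,46,58,60,88),(-68,68,-58,-46,60,88),(-68,-56,-58,58,60,88),(-1,11,-28,28,79,97.5)]
def sdf(q):
    r=[]
    for a,b,c,d,e,f in Bx:
        C=np.array([a+b,c+d,e+f])/2; H=np.array([b-a,d-c,f-e])/2
        D=abs(q-C)-H; r.append(np.linalg.norm(np.maximum(D,0),axis=1)+np.minimum(D.max(1),0))
    return np.min(r,0)
def Rc(psi): return R.from_euler('ZY',[psi,-np.pi/6]).as_matrix()
def fit(P,p0):
    f=lambda p: np.mean(np.minimum(abs((sdf((P-[p[0],p[1],p[3]])@Rc(p[2])))),8)**2)
    return min((minimize(f,[p0[0],p0[1],a,51],method="Nelder-Mead",options=dict(xatol=.01,fatol=1e-4,maxiter=3000,initial_simplex=np.array([p0[0],p0[1],a,51])+np.array([[0,0,0,0],[10,0,0,0],[0,10,0,0],[0,0,.1,0],[0,0,0,3]]))) for a in (-.25,-.1,0,.1,.25)),key=lambda r:r.fun)
if __name__=="__main__":
    r=fit(P[P[:,2]>60],(530,260)); print("top fit",r.x,np.degrees(r.x[2]),r.fun)
    o=np.array([r.x[0],r.x[1],r.x[3]]); print("bar",o+Rc(r.x[2])@[5,0,89.5],"knob",o+Rc(r.x[2])@[-26,0,63])
    S=np.load("sceneW.npy").reshape(-1,3); S=S[(np.linalg.norm(S[:,:2]-o[:2],axis=1)<130)&(S[:,2]>60)]
    r=fit(S,o[:2]); print("scene fit",r.x,np.degrees(r.x[2]),r.fun,len(S))
    o=np.array([r.x[0],r.x[1],r.x[3]]); print("bar",o+Rc(r.x[2])@[5,0,89.5])
    s=np.load("sceneW.npy"); pm=(abs(s[...,0]-475)<25)&(abs(s[...,1]+290)<25)&(s[...,2]>49.5)&(s[...,0]<505); print("scene key",np.nanmedian(s[pm],0),pm.sum())
E
python3 m.py | grep -v '^ \['
```

```text
pan (array([ 598.27, -221.4 ]), (176.6811065673828, 200.85118103027344), 3.75691819190979) 63.224140718199976 4916
scale (array([ 565.26, -222.9 ]), (248.5060577392578, 209.65731811523438), 3.6365857124328613)
key z [[46. 48. 46. 44. 44. 45. 45. 43. 44. 43. 46. 46. 46. 45. 41.]
key [ 474.76 -289.53   52.77] 34
plane (np.int64(680), np.float64(-1.5000000000000002), np.float64(-131.5))
top fit [514.63 269.11  -0.    50.29] -0.02485476525241356 1.691875522531514
bar [474.21 269.13 130.3 ] knob [460.61 269.14  91.85]
scene fit [516.01 270.42  -0.    50.4 ] -0.001908588639316316 3.3893594896431796 1964
bar [475.59 270.42 130.41]
scene key [ 475.68 -291.41   52.22] 46
```

```bash
cat > go.py <<'E'
import sys
from h import *
# usage: go.py x y z [yaw_deg of tool y from world y]
s=telemetry.get_state(); M=R.from_rotvec(s["orientation"]).as_matrix()
t=np.array([float(a) for a in sys.argv[1:4]]); yaw=float(sys.argv[4]) if len(sys.argv)>4 else 0
d=M.T@(t-s["tcp_pos"])
a=np.arctan2(M[1,1],M[0,1])-np.radians(90+yaw)   # spin + is clockwise seen from above
a=(a+np.pi/2)%np.pi-np.pi/2
print("shares",np.round(d/400,4),"spin",round(a/.5,4),"dist",round(np.linalg.norm(d)),"t",round(s["time"],2),"tcp",np.round(s["tcp_pos"],1),"F",np.round(s["ft_force"],1),"w",round(s["grip_width"],1),"j7",round(s["joints"][6],2),"tilt",np.round(M[2],3))
E
python3 go.py 475 -290 150 0;python3 -m inch '[[0,0,0,-0.25,1],[0,0,0,-0.5,1],[0,0,0,-0.83,1],[0,0,0,-0.83,1],[0,0,0,-0.83,1]]' 20;python3 go.py 475 -290 150 0
```

```text
shares [-1.3736 -1.9094  0.1387] spin -0.7758 dist 942 t 1.0 tcp [255.3 624.8 205.5] F [-0.3  0.7  0. ] w 94.0 j7 -0.07 tilt [ 0. -0. -1.]
time: 1.42
tcp_pos: [259.9, 628.6, 209.4]
orientation: [-0.043, 3.135, 0.017]
ft_force: [16.6, 6.0, 19.4]
grip_width: 65.0
gripper_force: 23.8
shares [-0.4739 -2.3117  0.1272] spin 0.0547 dist 945 t 1.42 tcp [259.9 628.6 209.4] F [16.6  6.  19.4] w 65.0 j7 0.32 tilt [-0.007  0.011 -1.   ]
```

```bash
python3 -m inch '[[0,0,0,0,0],[0,0,0,0,0],[0,0,0,0,0],[0,0,0,0,0]]' 
python3 - <<'E'
from h import *
p=imaging.camera("scene"); im=p["pixels"][0:240,0:300]; cv2.imwrite("pics/s1.png",cv2.resize(im,None,fx=2.5,fy=2.5,interpolation=cv2.INTER_CUBIC))
W=cloud(p); T=np.linalg.inv(np.array(p["cam_to_world"])); 
s=telemetry.get_state(); q=T@np.r_[s["tcp_pos"],1]; print(q[0]/q[2]*p["fx"]+p["cx"],q[1]/q[2]*p["fy"]+p["cy"],s["ft_force"])
n=W[(np.linalg.norm(W[...,:2]-s["tcp_pos"][:2],axis=-1)<150)]; print(len(n),np.nanpercentile(n,[2,50,98],axis=0) if len(n) else 0)
E
```

```text
time: 1.75
tcp_pos: [259.8, 624.7, 208.4]
orientation: [-0.036, 3.136, 0.005]
ft_force: [12.2, -3.6, 18.8]
grip_width: 88.3
gripper_force: 10.4
86.59029654696218 101.0170441455563 [ 11.83303377 -11.95736602  22.19200315]
6669 [[127.28442952 504.32344188  -2.7894759 ]
 [254.39525864 590.72228144  90.28172416]
 [370.70261161 719.80539174 493.82632891]]
```

View pics/s1.png

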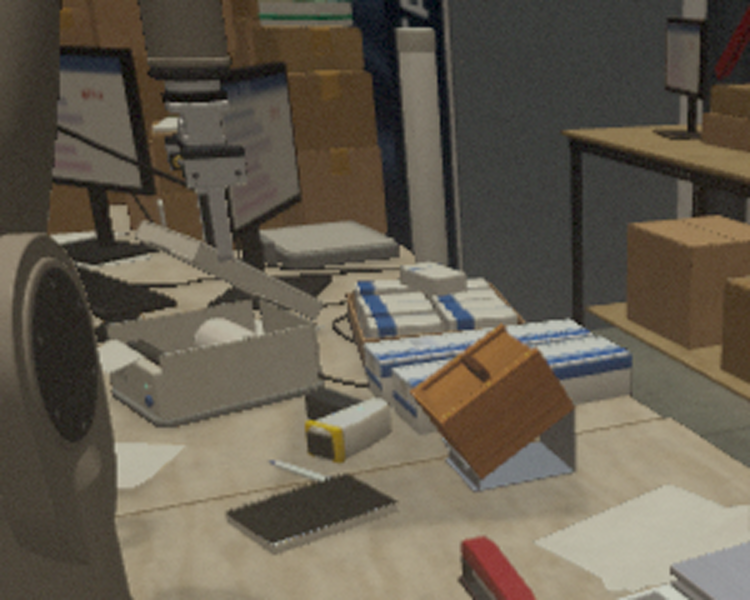

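The fingers (about (220,240) in the crop) are touching the raised flap of a grey carton. I'll lift straight up, away from it.

```bash
python3 -m inch '[[0,0,-0.03,0,0],[0,0,-0.08,0,0],[0,0,-0.15,0,0],[0,0,-0.25,0,0],[0,0,-0.25,0,0],[0,0,-0.25,0,0]]'; python3 go.py 475 -290 250 0
```

```text
time: 2.3
tcp_pos: [255.4, 625.9, 308.2]
orientation: [-0.043, 3.14, 0.006]
ft_force: [-0.2, -0.4, -0.6]
grip_width: 94.2
gripper_force: 0.0
shares [-0.4861 -2.3044  0.1366] spin 0.0545 dist 944 t 2.3 tcp [255.4 625.9 308.2] F [-0.2 -0.4 -0.6] w 94.2 j7 0.32 tilt [-0.001  0.004 -1.   ]
```

```bash
python3 -m inch '[[-0.1,-0.1,0,0,1],[-0.2,-0.3,0,0,1],[-0.2,-0.6,0,0,1],[-0.25,-1,0,0,1],[-0.25,-1,0,0,1],[-0.25,-1,0,0,1],[-0.25,-1,0,0,1],[-0.25,-1,0,0,1],[-0.25,-1,0,0,1],[-0.25,-1,0,0,1],[-0.25,-1,0,0,1],[-0.25,-1,0,0,1]]' 20; python3 go.py 475 -290 250 0
```

```text
time: 3.3
tcp_pos: [366.3, 225.3, 305.2]
orientation: [0.037, -3.141, -0.0]
ft_force: [-0.6, 0.2, -0.1]
grip_width: 17.4
gripper_force: 0.0
shares [-0.2416 -1.2943  0.1377] spin 0.0469 dist 530 t 3.3 tcp [366.3 225.3 305.2] F [-0.6  0.2 -0.1] w 17.4 j7 0.87 tilt [ 0.  0. -1.]
```

```bash
python3 -m inch '[[-0.24,-1,0,0,1],[-0.24,-1,0,0,1],[-0.24,-1,0,0,1],[-0.24,-1,0,0,1],[-0.24,-1,0,0,1],[-0.24,-1,0,0,1],[-0.24,-1,0,0,1],[-0.24,-1,0,0,1],[-0.24,-1,0,0,1],[-0.24,-1,0,0,1],[-0.24,-1,0,0,1]]'; python3 go.py 475 -290 100 0
```

```text
time: 4.22
tcp_pos: [474.0, -174.5, 305.3]
orientation: [0.036, -3.141, 0.005]
ft_force: [-1.5, 0.2, -0.4]
grip_width: 0.6
gripper_force: 0.0
shares [ 0.004  -0.2871  0.5142] spin 0.0457 dist 236 t 4.22 tcp [ 474.  -174.5  305.3] F [-1.5  0.2 -0.4] w 0.6 j7 1.87 tilt [ 0.    -0.003 -1.   ]
```

```bash
python3 -m inch '[[0.004,-0.287,0.1,0.046,1],[0.004,-0.287,0.3,0.046,1],[0.004,-0.287,0.514,0.046,1],[0.004,-0.287,0.514,0.046,1],[0.004,-0.287,0.514,0.046,1],[0.004,-0.287,0.514,0.046,1],[0.004,-0.287,0.514,0.046,1],[0.004,-0.287,0.514,0.046,1],[0.004,-0.287,0.514,0.046,1]]'; python3 go.py 475.2 -290.3 56 0
```

```text
time: 4.97
tcp_pos: [475.3, -283.9, 100.8]
orientation: [-0.007, 3.142, -0.001]
ft_force: [0.6, 0.0, 0.0]
grip_width: 0.3
gripper_force: 0.0
shares [ 0.0003 -0.0159  0.1119] spin 0.0093 dist 45 t 4.97 tcp [ 475.3 -283.9  100.8] F [0.6 0.  0. ] w 0.3 j7 2.38 tilt [-0. -0. -1.]
```

```bash
python3 -m inch '[[0,-0.004,0.05,0,1],[0,-0.004,0.1,0,1],[0,-0.004,0.1,0,1],[0,-0.004,0.1,0,1]]'; python3 go.py 475.2 -290.3 49 0
```

```text
time: 5.3
tcp_pos: [475.4, -285.2, 61.5]
orientation: [-0.008, 3.14, 0.0]
ft_force: [0.0, -0.3, -0.1]
grip_width: 0.2
gripper_force: 0.0
shares [ 0.0007 -0.0126  0.0312] spin 0.0107 dist 13 t 5.3 tcp [ 475.4 -285.2   61.5] F [ 0.  -0.3 -0.1] w 0.2 j7 2.43 tilt [-0.001  0.    -1.   ]
```

```bash
python3 -m inch '[[0,-0.0125,0,0,1],[0,-0.0125,0.015,0,1],[0,-0.0125,0.022,0,1],[0,-0.0125,0.028,0,1],[0,-0.0125,0.032,0,1],[0,-0.0125,0.032,0,1]]'; python3 go.py 475.2 -290.3 47 0
```

```text
time: 5.8
tcp_pos: [475.3, -291.3, 48.4]
orientation: [-0.006, 3.14, 0.001]
ft_force: [-5.5, 4.9, 31.4]
grip_width: 0.9
gripper_force: 15.8
shares [0.0001 0.0025 0.0035] spin 0.0077 dist 2 t 5.8 tcp [ 475.3 -291.3   48.4] F [-5.5  4.9 31.4] w 0.9 j7 2.46 tilt [-0.002  0.    -1.   ]
```

```bash
python3 -m inch '[[0,0,-0.01,0,1],[0,0,-0.05,0,1],[0,0,-0.2,0,1],[0,0,-0.4,0,1],[0,0,-0.4,0,1],[0,0,-0.4,0,1],[0,0,-0.4,0,1]]'; python3 - <<'E'
from h import *
p=imaging.camera("scene"); cv2.imwrite("pics/s2.png",cv2.resize(p["pixels"][150:340,180:420],None,fx=3,fy=3,interpolation=cv2.INTER_CUBIC))
s=cloud(p); pm=(abs(s[...,0]-475)<18)&(abs(s[...,1]+290)<18)&(s[...,2]>49.5)&(s[...,2]<70); print("key",np.nanmedian(s[pm],0),pm.sum())
E
python3 go.py 475 269.8 180 0
```

```text
time: 6.38
tcp_pos: [476.0, -291.9, 210.9]
orientation: [-0.006, 3.136, -0.002]
ft_force: [1.0, 0.4, -0.0]
grip_width: 0.7
gripper_force: 0.0
key [ 475.661262   -290.78547391   51.97058728] 44
shares [-0.0054  1.4022  0.0715] spin 0.0092 dist 562 t 6.43 tcp [ 475.3 -291.1  208.7] F [-0.7  0.3 -1.9] w 0.8 j7 2.28 tilt [-0.003 -0.    -1.   ]
```

View pics/s2.png

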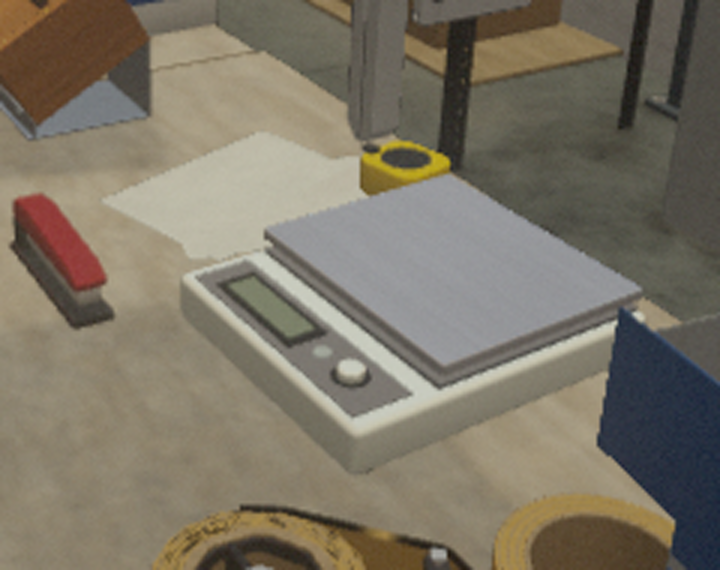

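The picture shows the round key at (351,371), released again, and nothing on the scale. Next is the lid.

```bash
python3 -m inch '[[0,0.1,0,0,0.32],[0,0.2,0,0,0.32],[0,0.3,0,0,0.32],[0,0.4,0,0,0.32],[0,0.5,0,0,0.32],[0,0.6,0,0,0.32],[0,0.7,0,0,0.32],[0,0.8,0,0,0.32],[0,0.9,0,0,0.32],[0,1,0,0,0.32],[0,1,0,0,0.32],[0,1,0,0,0.32]]'; python3 go.py 475 269.8 200 0
```

```text
time: 7.43
tcp_pos: [471.8, 110.9, 205.7]
orientation: [0.013, -3.14, 0.002]
ft_force: [-0.6, -0.2, -0.1]
grip_width: 63.9
gripper_force: 0.0
shares [-0.0113  0.3971  0.0138] spin 0.0166 dist 159 t 7.43 tcp [471.8 110.9 205.7] F [-0.6 -0.2 -0.1] w 63.9 j7 1.31 tilt [ 0.002 -0.001 -1.   ]
```

```bash
python3 -m inch '[[-0.001,0.1,0,0.016,0.32],[-0.001,0.2,0,0.016,0.32],[-0.001,0.3,0,0.016,0.32],[-0.001,0.397,0.05,0.016,0.32],[-0.001,0.397,0.11,0.016,0.32],[-0.001,0.397,0.11,0.016,0.32],[-0.001,0.397,0.11,0.016,0.32],[-0.001,0.397,0.11,0.016,0.32]]'; python3 go.py 472.5 269.8 128 0
python3 - <<'E'
from h import *
p=imaging.camera("scene"); cv2.imwrite("pics/s3.png",cv2.resize(p["pixels"][70:210,110:290],None,fx=4,fy=4,interpolation=cv2.INTER_CUBIC))
E
```

```text
time: 8.1
tcp_pos: [473.2, 265.9, 163.6]
orientation: [-0.01, -3.141, 0.001]
ft_force: [-0.4, 0.1, 0.4]
grip_width: 63.9
gripper_force: 0.0
shares [0.0017 0.0098 0.089 ] spin -0.013 dist 36 t 8.1 tcp [473.2 265.9 163.6] F [-0.4  0.1  0.4] w 63.9 j7 1.11 tilt [ 0.    -0.001 -1.   ]
```

View pics/s3.png

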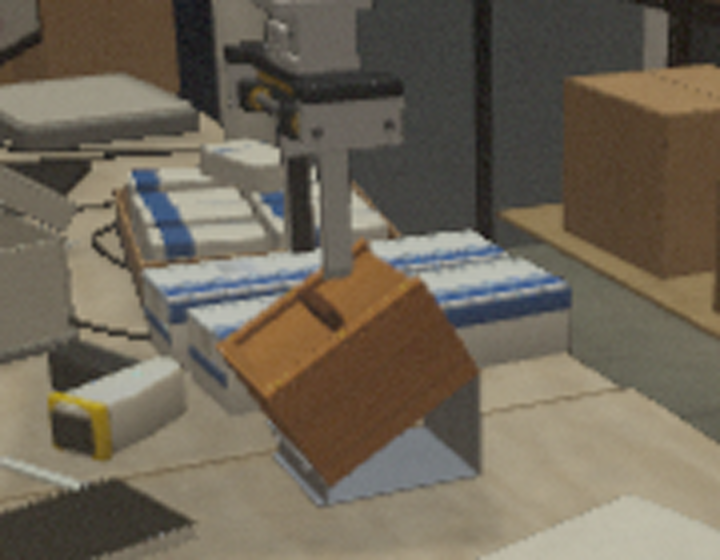

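Fingers hover over the bar at (320,305), as planned. I'll go down.

```bash
python3 -m inch '[[0,0,0.03,0,0.32],[0,0,0.03,0,0.32],[0,0,0.03,0,0.32]]'; python3 go.py 472.5 269.8 128 0
```

```text
time: 8.4
tcp_pos: [472.4, 267.2, 151.0]
orientation: [-0.007, -3.141, 0.0]
ft_force: [-0.1, 0.2, -0.1]
grip_width: 64.1
gripper_force: 0.0
shares [-0.0002  0.0064  0.0575] spin -0.0093 dist 23 t 8.4 tcp [472.4 267.2 151. ] F [-0.1  0.2 -0.1] w 64.1 j7 1.12 tilt [ 0. -0. -1.]
```

```bash
python3 -m inch '[[0,0.0064,0.01,0,0.32],[0,0.0064,0.03,0,0.32],[0,0.0064,0.045,0,0.32],[0,0.0064,0.056,0,0.32],[0,0.0064,0.056,0,0.32],[0,0.0064,0.056,0,0.32]]'; python3 go.py 472.5 269.8 128 0
```

```text
time: 8.9
tcp_pos: [472.4, 270.2, 128.3]
orientation: [-0.006, -3.141, 0.001]
ft_force: [-0.8, 0.7, 0.4]
grip_width: 64.0
gripper_force: 0.0
shares [-0.0003 -0.0009  0.0007] spin -0.0078 dist 0 t 8.9 tcp [472.4 270.2 128.3] F [-0.8  0.7  0.4] w 64.0 j7 1.14 tilt [ 0.001 -0.001 -1.   ]
```

```bash
python3 -m inch '[[0,0,0,0,0.5],[0,0,0,0,0.5],[0,0,0,0,0.5],[0,0,0,0,0.5],[0,0,0,0,0.5],[0,0,0,0,0.5]]' 25; python3 go.py 590.2 270 196 0
```

```text
time: 9.4
tcp_pos: [472.7, 270.5, 128.8]
orientation: [0.006, 3.141, 0.0]
ft_force: [-0.1, 0.3, 1.4]
grip_width: 55.7
gripper_force: 25.0
shares [-2.939e-01 -1.000e-04 -1.678e-01] spin -0.0077 dist 135 t 9.4 tcp [472.7 270.5 128.8] F [-0.1  0.3  1.4] w 55.7 j7 1.14 tilt [-0.  0. -1.]
```

```bash
python3 -m inch '[[-0.0087,0,-0.005,0,0.5],[-0.026,0,-0.015,0,0.5],[-0.0433,0,-0.025,0,0.5],[-0.065,0,-0.0375,0,0.5],[-0.0866,0,-0.05,0,0.5]]'; python3 go.py 590.2 270 196 0
```

```text
time: 9.82
tcp_pos: [508.0, 270.2, 149.3]
orientation: [-0.006, -3.141, 0.0]
ft_force: [-2.0, -0.8, 1.2]
grip_width: 55.6
gripper_force: 25.0
shares [-2.053e-01  2.000e-04 -1.169e-01] spin -0.0079 dist 95 t 9.82 tcp [508.  270.2 149.3] F [-2.  -0.8  1.2] w 55.6 j7 1.18 tilt [ 0. -0. -1.]
```

```bash
python3 -m inch '[[-0.026,0,-0.015,0,0.5],[-0.052,0,-0.03,0,0.5],[-0.078,0,-0.045,0,0.5],[-0.104,0,-0.06,0,0.5],[-0.13,0,-0.075,0,0.5],[-0.156,0,-0.09,0,0.5],[-0.182,0,-0.105,0,0.5],[-0.208,0,-0.12,0,0.5],[-0.234,0,-0.135,0,0.5],[-0.234,0,-0.135,0,0.5]]'; python3 go.py 590.2 270 230 0
```

```text
time: 10.65
tcp_pos: [603.6, 269.4, 204.0]
orientation: [0.008, 3.139, 0.0]
ft_force: [0.1, -0.2, -1.0]
grip_width: 55.5
gripper_force: 25.0
shares [ 0.0333  0.0013 -0.065 ] spin -0.0101 dist 29 t 10.65 tcp [603.6 269.4 204. ] F [ 0.1 -0.2 -1. ] w 55.5 j7 1.27 tilt [-0.002  0.    -1.   ]
```

```bash
python3 -m inch '[[0,0,-0.05,0,0.5],[0,0,-0.1,0,0.5],[0,-0.05,-0.15,0,0.5],[0,-0.12,-0.15,0,0.5],[0,-0.2,-0.15,0,0.5],[0.05,-0.28,-0.15,0,0.5],[0.1,-0.36,-0.15,0,0.5],[0.15,-0.43,-0.15,0,0.5],[0.158,-0.49,-0.15,0,0.5],[0.158,-0.5,-0.15,0,0.5],[0.158,-0.5,-0.15,0,0.5],[0.158,-0.5,-0.15,0,0.5]]'; python3 go.py 540 70 60 0
python3 - <<'E'
from h import *
p=imaging.camera("scene"); cv2.imwrite("pics/s4.png",cv2.resize(p["pixels"][60:260,120:360],None,fx=3,fy=3,interpolation=cv2.INTER_CUBIC))
E
```

```text
time: 11.65
tcp_pos: [537.1, 70.8, 262.8]
orientation: [0.006, 3.141, 0.001]
ft_force: [0.6, 0.5, -0.7]
grip_width: 55.8
gripper_force: 25.0
shares [-0.007  -0.0021  0.5071] spin -0.0077 dist 203 t 11.65 tcp [537.1  70.8 262.8] F [ 0.6  0.5 -0.7] w 55.8 j7 1.44 tilt [-0.  0. -1.]
```

View pics/s4.png

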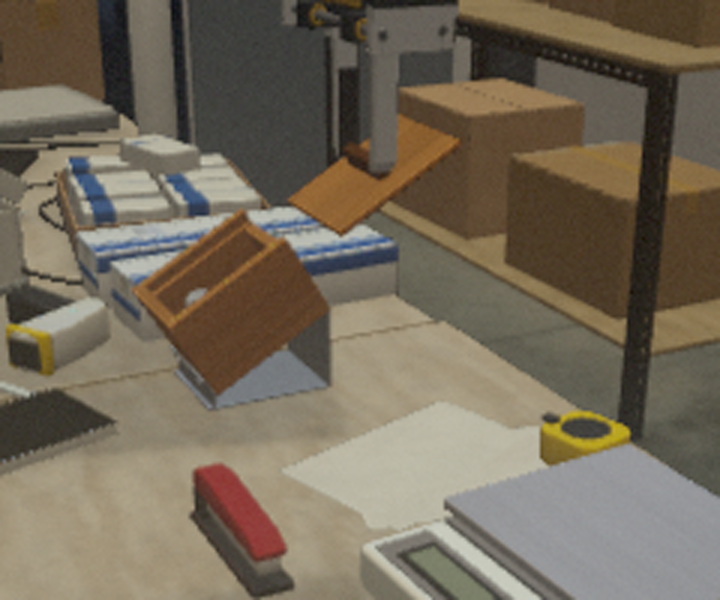

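```bash
python3 -m inch '[[0,0,0.05,0,0.5],[0,0,0.13,0,0.5],[0,0,0.22,0,0.5],[0,0,0.31,0,0.5],[0,0,0.4,0,0.5],[0,0,0.47,0,0.5],[0,0,0.515,0,0.5],[0,0,0.53,0,0.5],[0,0,0.53,0,0.5],[0,0,0.53,0,0.5]]'; python3 go.py 540 70 40 0; python3 -m inch '[[0,0,0,0,0.5],[0,0,0.01,0,0.5],[0,0,0.02,0,0.5],[0,0,0.03,0,0.5],[0,0,0.04,0,0.5]]' 6; python3 go.py 540 70 16 0
```

```text
time: 12.53
tcp_pos: [537.3, 70.6, 51.1]
orientation: [0.005, 3.142, -0.0]
ft_force: [0.2, -0.1, -0.9]
grip_width: 55.6
gripper_force: 25.0
shares [-0.0067 -0.0015  0.0277] spin -0.0066 dist 11 t 12.53 tcp [537.3  70.6  51.1] F [ 0.2 -0.1 -0.9] w 55.6 j7 1.65 tilt [-0. -0. -1.]
time: 12.95
tcp_pos: [537.2, 70.4, 34.7]
orientation: [0.006, 3.141, 0.001]
ft_force: [1.9, 1.1, 1.4]
grip_width: 55.9
gripper_force: 6.0
shares [-0.0071 -0.0009  0.0467] spin -0.0074 dist 19 t 12.95 tcp [537.2  70.4  34.7] F [1.9 1.1 1.4] w 55.9 j7 1.66 tilt [-0.001  0.    -1.   ]
```

Contact, about 2 N; the lid is pivoting. I'll keep lowering gently.

```bash
python3 -m inch '[[0,0,0.01,0,0.5],[0,0,0.02,0,0.5],[0,0,0.03,0,0.5],[0,0,0.04,0,0.5],[0,0,0.045,0,0.5],[0,0,0.045,0,0.5]]' 6; python3 go.py 540 70 14 0
python3 - <<'E'
from h import *
np.set_printoptions(precision=1,suppress=True)
p=imaging.camera("scene"); W=cloud(p); m=(W[...,0]>460)&(W[...,0]<620)&(W[...,1]>10)&(W[...,1]<130)&(W[...,2]>4)&(W[...,2]<60)
for a in range(460,620,20):
    k=m&(W[...,0]>=a)&(W[...,0]<a+20)&(W[...,1]<35); print(a,k.sum(),np.nanmedian(W[k][:,2]) if k.sum() else None)
E
```

```text
time: 13.45
tcp_pos: [536.4, 70.0, 16.1]
orientation: [-0.006, -3.141, 0.001]
ft_force: [0.4, -0.1, -0.4]
grip_width: 55.9
gripper_force: 6.0
shares [-0.0089 -0.      0.0052] spin -0.0079 dist 4 t 13.45 tcp [536.4  70.   16.1] F [ 0.4 -0.1 -0.4] w 55.9 j7 1.68 tilt [ 0.001 -0.    -1.   ]
460 6 5.335291958782989
480 29 5.67154345836002
500 32 6.7138781265453815
520 98 31.563446890511585
540 64 9.677843812777951
560 37 8.76804137857215
580 33 9.413036358497664
600 0 None
```

```bash
python3 -m inch '[[0,0,0.004,0,0.5],[0,0,0.006,0,0.5],[0,0,0.006,0,0.3],[0,0,0.006,0,0.3],[0,0,0.006,0,0.3],[0,0,0.006,0,0.3],[0,0,-0.03,0,0.3],[0,0,-0.1,0,0.3],[0,0,-0.2,0,0.3],[0,0,-0.3,0,0.3],[0,0,-0.45,0,0.3],[0,0,-0.5,0,0.3],[0,0,-0.5,0,0.3]]' 6; python3 go.py 460 269.8 230 0
python3 - <<'E'
from h import *
np.set_printoptions(precision=1,suppress=True)
p=imaging.camera("scene"); W=cloud(p); m=(W[...,0]>460)&(W[...,0]<620)&(W[...,1]>10)&(W[...,1]<130)&(W[...,2]>4)&(W[...,2]<60)
for a in range(460,620,20):
    k=m&(W[...,0]>=a)&(W[...,0]<a+20)&(W[...,1]<35); print(a,k.sum(),np.nanmedian(W[k][:,2]) if k.sum() else None)
cv2.imwrite("pics/s5.png",cv2.resize(p["pixels"][60:260,120:360],None,fx=3,fy=3,interpolation=cv2.INTER_CUBIC))
for c in ("scene","top"):
    q=imaging.camera(c)
    for n in ("large_weight_knob","large_weight","small_weight","lid"): print(c,n,[(np.array(d["point"]),round(d["score"],2)) for d in models.look_for(n,q)[:2]])
E
```

```text
time: 14.58
tcp_pos: [539.8, 70.2, 223.5]
orientation: [0.007, 3.133, 0.006]
ft_force: [0.9, 0.4, -0.4]
grip_width: 66.1
gripper_force: 0.0
shares [ 0.2017  0.4981 -0.016 ] spin -0.0092 dist 215 t 14.58 tcp [539.8  70.2 223.5] F [ 0.9  0.4 -0.4] w 66.1 j7 1.48 tilt [-0.008  0.004 -1.   ]
460 5 4.874749194495394
480 25 5.453752488091197
500 29 5.488619551514091
520 24 5.569878023389862
540 29 5.763907954267779
560 29 5.555635326393087
580 23 5.5905308936540905
600 1 4.214273369683099
scene large_weight_knob []
scene large_weight [(array([ 589.2, -243.1,   61.9]), 0.28)]
scene small_weight []
scene lid [(array([529.8,  60.1,   4.7]), 0.78)]
top large_weight_knob []
top large_weight [(array([ 472.8, -291.9,   52.1]), 0.55), (array([381.9, -47.1,  46.5]), 0.38)]
top small_weight []
top lid []
```

View pics/s5.png

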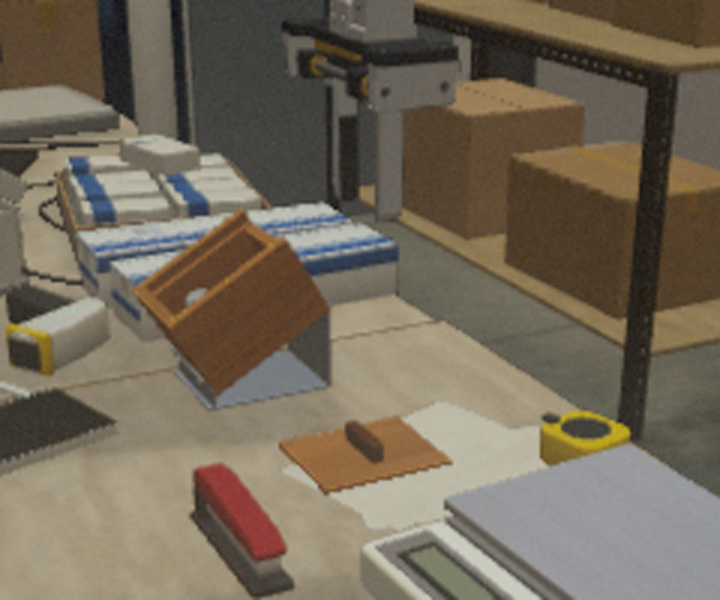

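The lid lies flat with its bar up at (365,455). Next I'll check the knob position in the top view.

```bash
python3 - <<'E'
from h import *
np.set_printoptions(precision=1,suppress=True)
Rm=R.from_euler('Y',-np.pi/6).as_matrix()
for c in ("top","scene"):
    q=imaging.camera(c); W=cloud(q); C=(W-[515.3,269.8,51])@Rm
    for nm,x0,lo in(("large",-26,60),("small",24,45)):
        m=(abs(C[...,0]-x0)<24)&(abs(C[...,1])<24)&(C[...,2]>lo)&(C[...,2]<85)
        if m.sum(): 
            P=C[m]; (cc,r)=cv2.minEnclosingCircle(P[:,:2].astype(np.float32)); print(c,nm,m.sum(),P.mean(0),"circ",np.array(cc),r,"z pct",np.percentile(P[:,2],[5,50,95]))
    if c=="top": cv2.imwrite("pics/t2.png",cv2.resize(q["pixels"][170:280,80:190],None,fx=5,fy=5,interpolation=cv2.INTER_CUBIC))
E
```

```text
scene large 23 [-25.7  -1.7  68.9] circ [-25.2   0.1] 12.639629364013672 z pct [65.9 69.  71.2]
```

View pics/t2.png

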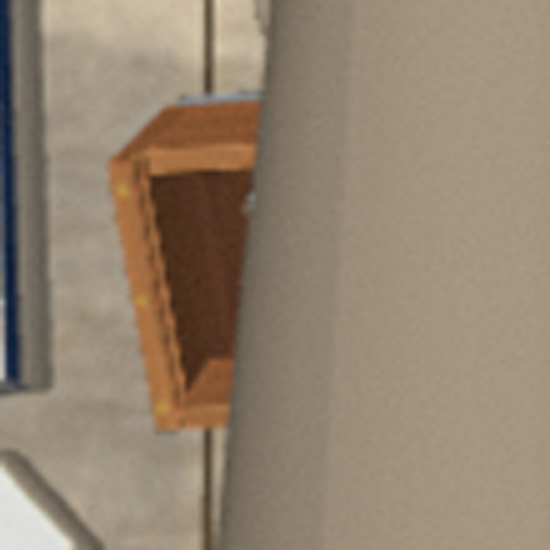

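```bash
python3 -m inch '[[0.05,0.08,0,0,0.52],[0.1,0.16,0,0,0.52],[0.15,0.24,0,0,0.52],[0.19,0.32,0,0,0.52],[0.195,0.4,0,0,0.52],[0.195,0.46,0.03,0,0.52],[0.195,0.498,0.08,0,0.52],[0.195,0.498,0.12,0,0.52],[0.195,0.498,0.12,0,0.52],[0.195,0.498,0.12,0,0.52],[0.195,0.498,0.12,0,0.52]]'; python3 go.py 461.5 269.8 84.5 0
```

```text
time: 16.15
tcp_pos: [460.1, 269.1, 169.5]
orientation: [0.008, 3.141, 0.0]
ft_force: [0.8, 0.5, 0.4]
grip_width: 44.7
gripper_force: 0.0
shares [-0.0035  0.0016  0.2125] spin -0.0099 dist 85 t 16.15 tcp [460.1 269.1 169.5] F [0.8 0.5 0.4] w 44.7 j7 1.07 tilt [-0.  0. -1.]
```

```bash
python3 -m inch '[[-0.0035,0.0016,0.04,0,0.52],[-0.0035,0.0016,0.08,0,0.52],[-0.0035,0.0016,0.12,0,0.52],[-0.0035,0.0016,0.16,0,0.52],[-0.0035,0.0016,0.19,0,0.52],[-0.0035,0.0016,0.205,0,0.52],[-0.0035,0.0016,0.2125,0,0.52],[-0.0035,0.0016,0.2125,0,0.52],[-0.0035,0.0016,0.2125,0,0.52]]'; python3 go.py 461.5 269.8 84.5 0
```

```text
time: 16.9
tcp_pos: [461.4, 270.4, 84.4]
orientation: [0.006, 3.141, 0.001]
ft_force: [0.2, -0.1, 1.0]
grip_width: 45.3
gripper_force: 0.0
shares [-0.0003 -0.0016 -0.0004] spin -0.0081 dist 1 t 16.9 tcp [461.4 270.4  84.4] F [ 0.2 -0.1  1. ] w 45.3 j7 1.15 tilt [-0.001  0.001 -1.   ]
```

```bash
python3 -m inch '[[0,0,0,0,0.8],[0,0,0,0,0.8],[0,0,0,0,0.8],[0,0,0,0,0.8],[0,0,0,0,0.8],[0,0,0,0,0.8]]' 50; python3 go.py 461.5 269.8 84.5 0
```

```text
time: 17.4
tcp_pos: [460.9, 270.6, 83.9]
orientation: [-0.006, -3.141, -0.001]
ft_force: [-1.5, 1.5, 4.4]
grip_width: 24.4
gripper_force: 50.0
shares [-0.0015 -0.002  -0.0016] spin -0.0072 dist 1 t 17.4 tcp [460.9 270.6  83.9] F [-1.5  1.5  4.4] w 24.4 j7 1.15 tilt [ 0.  0. -1.]
```

```bash
python3 -m inch '[[0.005,0,-0.00866,0,0.8],[0.0125,0,-0.02165,0,0.8],[0.02,0,-0.0346,0,0.8],[0.03,0,-0.052,0,0.8],[0.0375,0,-0.065,0,0.8]]' 50; python3 go.py 461.5 269.8 84.5 0;python3 -m inch '[[0.015,0,-0.026,0,0.8],[0.03,0,-0.052,0,0.8],[0.045,0,-0.078,0,0.8],[0.06,0,-0.104,0,0.8],[0.075,0,-0.13,0,0.8],[0.085,0,-0.147,0,0.8],[0.085,0,-0.147,0,0.8]]'; python3 go.py 461.5 269.8 84.5 0
python3 - <<'E'
from h import *
p=imaging.camera("scene"); cv2.imwrite("pics/s6.png",cv2.resize(p["pixels"][70:210,110:290],None,fx=4,fy=4,interpolation=cv2.INTER_CUBIC))
E
```

```text
time: 17.82
tcp_pos: [445.3, 270.1, 110.4]
orientation: [-0.006, -3.141, 0.0]
ft_force: [0.2, -0.4, -4.4]
grip_width: 24.0
gripper_force: 50.0
shares [-0.0405 -0.0007  0.0648] spin -0.0078 dist 31 t 17.82 tcp [445.3 270.1 110.4] F [ 0.2 -0.4 -4.4] w 24.0 j7 1.1 tilt [ 0. -0. -1.]
time: 18.4
tcp_pos: [411.6, 271.1, 170.2]
orientation: [0.005, 3.141, 0.003]
ft_force: [0.3, 1.0, -4.5]
grip_width: 24.3
gripper_force: 50.0
shares [-0.1245 -0.0034  0.2143] spin -0.0063 dist 99 t 18.4 tcp [411.6 271.1 170.2] F [ 0.3  1.  -4.5] w 24.3 j7 0.97 tilt [-0.001  0.002 -1.   ]
```

View pics/s6.png

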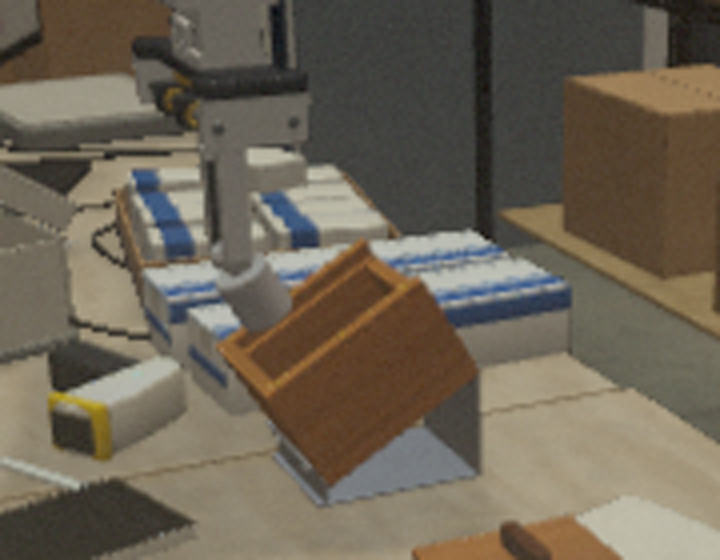

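```bash
python3 -m inch '[[0,0,-0.04,0,0.8],[0,0,-0.09,0,0.8],[0,0,-0.15,0,0.8],[-0.02,-0.03,-0.15,0,0.8],[-0.06,-0.09,-0.15,0,0.8],[-0.11,-0.17,-0.15,0,0.8],[-0.15,-0.25,-0.15,0,0.8],[-0.19,-0.33,-0.15,0,0.8],[-0.23,-0.41,-0.15,0,0.8],[-0.27,-0.49,-0.15,0,0.8],[-0.3,-0.57,-0.15,0,0.8],[-0.32,-0.65,-0.15,0,0.8],[-0.34,-0.73,-0.15,0,0.8],[-0.36,-0.81,-0.15,0,0.8],[-0.38,-0.88,-0.15,0,0.8],[-0.4,-0.94,-0.15,0,0.8],[-0.4,-0.97,-0.15,0,0.8],[-0.4,-0.98,-0.15,0,0.8],[-0.4,-0.98,-0.15,0,0.8]]' 50; python3 go.py 598.5 -222 180 0
```

```text
time: 20.03
tcp_pos: [570.0, -123.1, 227.9]
orientation: [-0.009, -3.14, 0.001]
ft_force: [-0.6, 0.4, -4.9]
grip_width: 24.0
gripper_force: 50.0
shares [-0.0728 -0.2467  0.1198] spin -0.0114 dist 113 t 20.03 tcp [ 570.  -123.1  227.9] F [-0.6  0.4 -4.9] w 24.0 j7 1.91 tilt [ 0.001 -0.001 -1.   ]
```

```bash
python3 -m inch '[[-0.02,-0.06,0,0,0.8],[-0.04,-0.13,0,0,0.8],[-0.06,-0.19,0,0,0.8],[-0.073,-0.235,0.04,0,0.8],[-0.073,-0.247,0.1,0,0.8],[-0.073,-0.247,0.16,0,0.8],[-0.073,-0.247,0.2,0,0.8],[-0.073,-0.247,0.22,0,0.8],[-0.073,-0.247,0.22,0,0.8],[-0.073,-0.247,0.22,0,0.8]]'; python3 go.py 598.5 -222 119 0
python3 - <<'E'
from h import *
np.set_printoptions(precision=1,suppress=True)
print(telemetry.get_state()["moment"])
p=imaging.camera("scene"); W=cloud(p); s=telemetry.get_state()["tcp_pos"]
m=(np.linalg.norm(W[...,:2]-s[:2],axis=-1)<70)&(W[...,2]>70)&(W[...,2]<s[2]-3)
P=W[m]; print(len(P)); 
for z in range(75,150,8):
    k=P[(P[:,2]>=z)&(P[:,2]<z+8)]
    if len(k): print(z,len(k),k[:,0].min(),k[:,0].max(),k[:,1].min())
E
```

```text
time: 20.87
tcp_pos: [599.7, -220.2, 140.9]
orientation: [-0.004, -3.142, -0.0]
ft_force: [0.6, 0.5, -4.1]
grip_width: 24.2
gripper_force: 50.0
shares [ 0.0029 -0.0046  0.0547] spin -0.0055 dist 22 t 20.87 tcp [ 599.7 -220.2  140.9] F [ 0.6  0.5 -4.1] w 24.2 j7 2.17 tilt [ 0.  0. -1.]
[-0.   0.  -0.1]
352
91 21 603.76433610978 619.5422998324105 -238.42807431291396
99 53 598.7969497163684 632.240426019753 -241.04937200561892
107 61 595.2702702113241 637.432413977642 -241.1677392214267
115 62 590.7384063491703 636.2344653620802 -242.72058565309385
123 95 589.6985674707926 627.6915478076749 -242.23099498643955
131 60 595.9828822823467 625.6873102137254 -241.34454193276122
```

```bash
python3 -m inch '[[0.002,-0.004,0.015,0,0.8],[0.002,-0.004,0.035,0,0.8],[0.002,-0.004,0.05,0,0.8],[0.002,-0.004,0.056,0,0.8],[0.002,-0.004,0.056,0,0.8]]' 50; python3 go.py 598.5 -222 117 0
cat > tilt.py <<'E'
from h import *
np.set_printoptions(precision=1,suppress=True)
s=telemetry.get_state()["tcp_pos"]; P=[]
for _ in range(3):
    W=cloud(imaging.camera("scene"))
    P.append(W[(np.linalg.norm(W[...,:2]-s[:2],axis=-1)<70)&(W[...,2]>67)&(W[...,2]<s[2]+3)])
P=np.vstack(P); g=[]
for z in range(68,int(s[2]),6):
    k=P[(P[:,2]>=z)&(P[:,2]<z+6)]
    if len(k)>8: g.append((z,len(k),*np.percentile(k[:,0],[3,97])))
print(np.array(g))
E
python3 -m inch '[[0,0,0,0,0.8],[0,0,0,0,0.8]]' 20; python3 tilt.py;python3 -m inch '[[0,0,0,0,0.8],[0,0,0,0,0.8],[0,0,0,0,0.8]]' 12; python3 tilt.py; python3 go.py 598.5 -222 117 0
```

```text
time: 21.33
tcp_pos: [598.0, -222.5, 117.2]
orientation: [-0.006, -3.14, -0.0]
ft_force: [0.3, -0.5, -6.2]
grip_width: 24.0
gripper_force: 50.0
shares [-0.0011  0.0012  0.0006] spin -0.0079 dist 1 t 21.33 tcp [ 598.  -222.5  117.2] F [ 0.3 -0.5 -6.2] w 24.0 j7 2.19 tilt [ 0.001  0.    -1.   ]
time: 21.5
tcp_pos: [598.5, -222.8, 118.2]
orientation: [0.006, 3.142, -0.0]
ft_force: [0.2, 0.4, -5.4]
grip_width: 25.1
gripper_force: 20.0
[[ 68.   47.  598.2 610.3]
 [ 74.   98.  596.4 620.6]
 [ 80.  138.  594.2 630.5]
 [ 86.  135.  591.8 625. ]
 [ 92.  140.  589.6 625.8]
 [ 98.  134.  587.8 622. ]
 [104.  269.  586.6 616.7]
 [110.  129.  594.7 618.2]
 [116.   57.  586.6 616.8]]
time: 21.9
tcp_pos: [598.4, -222.7, 118.1]
orientation: [-0.006, -3.142, 0.0]
ft_force: [-1.0, 0.3, -4.5]
grip_width: 25.2
gripper_force: 12.0
[[ 68.   68.  586.3 607.6]
 [ 74.  139.  585.5 615.8]
 [ 80.  140.  584.1 614.9]
 [ 86.  139.  583.7 612.6]
 [ 92.  135.  582.9 613.7]
 [ 98.  149.  581.9 611.9]
 [104.  265.  581.5 610.6]
 [110.  148.  591.8 614.6]
 [116.   47.  586.8 607.9]]
shares [-0.0001  0.0015  0.0028] spin -0.0077 dist 1 t 22.05 tcp [ 598.5 -222.6  118.1] F [-0.6 -0.  -5.4] w 25.3 j7 2.19 tilt [ 0.  0. -1.]
```

```bash
python3 -m inch '[[0,0,0,0,0.8],[0,0,0,0,0.8],[0,0,0,0,0.8]]' 9; python3 -m inch '[[0,0,0.004,0,0.8],[0,0,0.008,0,0.8],[0,0,0.012,0,0.8],[0,0,0.016,0,0.8],[0,0,0.016,0,0.8]]'; python3 tilt.py; python3 go.py 598.5 -222 110 0
```

```text
time: 22.3
tcp_pos: [598.5, -222.6, 118.1]
orientation: [0.006, 3.142, -0.0]
ft_force: [0.6, 0.1, -6.0]
grip_width: 25.0
gripper_force: 9.0
time: 22.72
tcp_pos: [598.6, -222.6, 111.5]
orientation: [0.006, 3.142, -0.0]
ft_force: [0.3, -0.1, -1.8]
grip_width: 25.2
gripper_force: 9.0
[[ 68.  143.  584.6 618.2]
 [ 74.  143.  584.  616.4]
 [ 80.  143.  583.  616. ]
 [ 86.  146.  582.1 615.3]
 [ 92.  142.  581.3 614.8]
 [ 98.  296.  581.7 609.6]
 [104.  122.  589.  615.8]
 [110.   40.  586.8 603.7]]
shares [0.0003 0.0017 0.0046] spin -0.0077 dist 2 t 22.87 tcp [ 598.6 -222.7  111.8] F [ 0.6  0.2 -1.8] w 25.0 j7 2.19 tilt [-0. -0. -1.]
```

```bash
python3 -m inch '[[0,0,0.002,0,0.8],[0,0,0.004,0,0.8],[0,0,0.006,0,0.8],[0,0,0.006,0,0.8]]' 7; python3 tilt.py; python3 go.py 598.5 -222 110 0
```

```text
time: 23.2
tcp_pos: [598.8, -222.7, 109.5]
orientation: [0.006, 3.141, -0.0]
ft_force: [1.8, 0.6, 2.3]
grip_width: 25.3
gripper_force: 7.0
[[ 68.  140.  584.4 618.6]
 [ 74.  147.  583.5 615.1]
 [ 80.  138.  583.2 615.2]
 [ 86.  148.  582.3 615.9]
 [ 92.  147.  581.4 614.1]
 [ 98.  339.  582.4 614.7]
 [104.   40.  590.7 611.3]]
shares [ 0.0006  0.0018 -0.0012] spin -0.0077 dist 1 t 23.35 tcp [ 598.7 -222.7  109.5] F [1.9 0.6 3.1] w 25.5 j7 2.19 tilt [-0.001 -0.    -1.   ]
```

```bash
python3 -m inch '[[0,0,0,0,0.8],[0,0,0,0,0.8]]' 3; python3 tilt.py; python3 -m inch '[[0,0,-0.002,0,0.72],[0,0,-0.002,0,0.7],[0,0,-0.002,0,0.68],[0,0,-0.002,0,0.6],[0,0,-0.002,0,0.5],[0,0,-0.002,0,0.5]]'; python3 tilt.py; python3 go.py 598.5 -222 110 0
```

```text
time: 23.52
tcp_pos: [598.6, -222.7, 109.4]
orientation: [0.006, 3.141, -0.0]
ft_force: [2.0, 0.2, 3.6]
grip_width: 25.8
gripper_force: 3.0
[[ 68.  150.  585.  618.3]
 [ 74.  146.  583.6 617.2]
 [ 80.  152.  583.  615.6]
 [ 86.  145.  582.  616.6]
 [ 92.  142.  581.5 614.6]
 [ 98.  335.  582.3 614.7]
 [104.   37.  589.9 611.3]]
time: 24.17
tcp_pos: [598.4, -222.7, 110.0]
orientation: [-0.006, -3.141, 0.0]
ft_force: [0.0, -0.2, -0.8]
grip_width: 45.5
gripper_force: 0.0
[[ 68.  152.  586.2 616.9]
 [ 74.  141.  585.9 614.5]
 [ 80.  152.  585.6 614.6]
 [ 86.  149.  585.6 617.8]
 [ 92.  145.  585.7 615.9]
 [ 98.  276.  586.4 613.2]
 [104.   42.  593.8 604.8]]
shares [-0.0001  0.0017  0.0001] spin -0.0078 dist 1 t 24.32 tcp [ 598.4 -222.7  110.1] F [ 0.3 -0.8  0.6] w 47.1 j7 2.19 tilt [ 0. -0. -1.]
```

Upright now and released. I'll retract and check.

```bash
python3 -m inch '[[0,0,-0.03,0,0.5],[0,0,-0.1,0,0.5],[0,0,-0.2,0,0.5],[0,0,-0.3,0,0.5],[0,0,-0.4,0,0.5],[0,0,-0.4,0,0.5],[0,0,-0.4,0,0.5],[0,0,-0.4,0,0.5]]'; python3 - <<'E'
from h import *
np.set_printoptions(precision=1,suppress=True)
p=imaging.camera("scene"); cv2.imwrite("pics/s7.png",cv2.resize(p["pixels"][60:330,110:420],None,fx=2.5,fy=2.2,interpolation=cv2.INTER_CUBIC))
W=cloud(p); m=(np.linalg.norm(W[...,:2]-[599,-222],axis=-1)<50)&(W[...,2]>70)&(W[...,2]<135); P=W[m]; b=P[P[:,2]<98]
print(b.min(0),b.max(0),P[:,2].max(), P[P[:,2]>118].mean(0))
for n in ("tape_measure","stapler","lid","small_weight","large_weight"): print(n,[np.array(d["point"]) for d in models.look_for(n,p)[:1]])
print(telemetry.get_state()["time"],telemetry.get_state()["tcp_pos"])
E
```

```text
time: 24.98
tcp_pos: [598.3, -222.4, 270.4]
orientation: [0.006, 3.141, 0.001]
ft_force: [-0.7, -0.4, -0.6]
grip_width: 47.0
gripper_force: 0.0
[ 584.3 -244.4   70. ] [ 619.9 -210.    98. ] 124.67217471431871 [ 602.7 -226.8  121.9]
tape_measure [array([690.3, -28.2,  34.3])]
stapler [array([375.1, -48.1,  36.4])]
lid []
small_weight []
large_weight [array([ 598.6, -230.8,   95. ])]
25.2833 [ 598.2 -222.6  269.3]
```

View pics/s7.png

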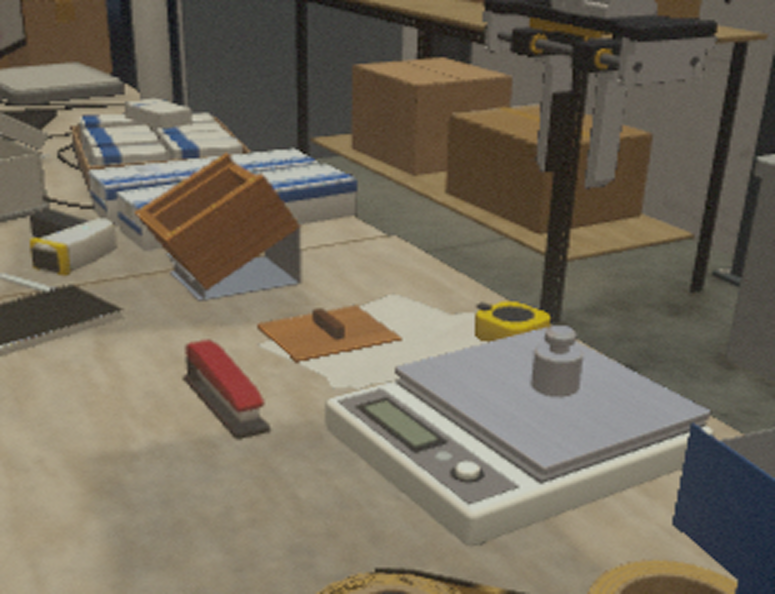

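The picture shows the weight upright at the middle of the pan (557,365), the lid flat at (330,333), and the bystanders unmoved.

```bash
python3 -c "
from station import robot
print(robot.finish_job())"
```

```text
the job is handed in; nothing more can be done
None
```

The job is handed in after about 25 s: scale zeroed, lid flat on the bench with its bar up, larger weight upright within about 5 mm of the pan's middle; at the very start the fingers pushed a grey carton's flap with about 25 N (under the 40 N limit), and the smaller weight was never touched, though I didn't get a clear final view of it.

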